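# Lock the takings box with its push-in shackle

## Task

Lock the small grey takings box: fold its steel hasp leaf down flat over the lock housing, then take the loose U-shackle out of its wooden block, put its two legs down through the leaf's holes into the lock and push it in until it clicks and stays down by itself when let go. Push firmly but feel for the stop and do not force it (never over 25 N on the stop); leave the pen, the tape and the jars where they are.

Things in the scene. Friction and masses are not known exactly. Their poses are not given: they have to be found in the camera images.
- takings_box: Fixed grey steel takings box; origin on the table below the middle of the two lock holes. z up, y along the line of the holes, x from the lock housing to the rear. Steel lock housing 36 (x) by 80 (y) by 70 mm high, centred on the origin; behind it the closed box, x = 19 to 123 mm, 130 mm wide, lid top also at 70 mm
- lock_top (a point): Point midway between the two hole mouths on top of the lock housing, 70 mm above the table; axes as the box. The holes are round, vertical, 11.5 mm wide, at y = +20 and -20 mm. A hidden pawl catches the legs at a depth that differs each time and cannot be seen: the shackle clicks when its tips are somewhere from 20 to 38 mm below this point
- plungers (a point): Point 10 mm below lock_top, where two spring plungers in the holes meet the leg tips: they push up with 3 N, growing to 6 N when deep. Some 3 mm before the click the push needed peaks at about 9 to 12 N in all, then drops; 2 mm past the click is a firm stop: over 25 N on it forces the lock. A shackle let go before it clicked is lifted until its tips are back about here and leans over
- hasp (a joint): Angle of the hasp leaf, a 3 mm steel plate, 76 mm wide, 60 mm long from its hinge: 0 = shut, flat over the lock; 1.57 = upright; 2.1 = open limit, leaning to the rear; starts at 1.7 to 2.0. Stiff hinge (0.05 N m) that stays at any angle: push it all the way. Shut, its top is 5 mm above lock_top, its edge at x = -22 mm, and its two 16 mm holes lie over the lock holes
- hasp_hinge (a point): Middle of the leaf's hinge line, which is parallel to the box's y axis, 38 mm to the rear (x) of lock_top and 3 mm above it; does not move on the box
- hasp_edge (a point): Middle of the rolled free edge (about 6 mm thick) of the hasp leaf, 60 mm from the hinge
- shackle_grip (a point): Centre of the grip of the loose U-shackle (about 120 g): a black ribbed bar 14 (x) by 58 (y) by 22 mm (z). Two round polished legs, 10 mm thick, hang from it at y = +20 and -20 mm, tips 63 mm below this point; the last 6 mm taper to 4 mm. x across the bar (the way to grip it), y along it, z up. Either way round fits. It starts with the bar resting on the block, legs in its holes
- shackle_stand: Fixed wooden block, 36 mm (x) by 76 mm (y) by 58 mm high, in which the shackle is parked; origin at the centre of its underside on the table. Its two vertical 15 mm holes go right through
- marker_pen: Marker pen lying on the table between block and box, 17 mm thick and 125 mm long (along its y); origin at its underside. Leave alone
- tape: Roll of tape lying flat, 66 mm across, 24 mm high; origin at its underside. Leave alone
- jar_a: Preserve jar, 60 mm across, 92 mm high; origin at its underside. Leave alone
- jar_b: Preserve jar, 60 mm across, 92 mm high; origin at its underside. Leave alone
- jar_c: Taller pickle jar, 68 mm across, 122 mm high; origin at its underside. Leave alone

How it is judged (in metres and radians):
On the way, in this order (a step that is already met when the one before it is completed fails the run):
1. the hasp leaf is folded flat over the lock housing (value of joint hasp below 0.12 rad), for 0.2 s.
2. both legs of the shackle are in the lock through the shut leaf (z of shackle_grip in the frame of lock_top below 0.057 m and horizontal distance between shackle_grip and lock_top below 0.006 m and value of joint hasp below 0.12 rad), for 0.1 s.
At the end, for the whole second after the job is handed in: The shackle stays latched in the lock by itself: its grip's centre is less than 46 mm above lock_top (unlatched, the plungers lift it to about 53 mm and it tips over), within 5 mm of it sideways, upright within 0.12 rad, and the hasp leaf is shut under it (below 0.12 rad) (z of shackle_grip in the frame of lock_top below 0.046 m and horizontal distance between shackle_grip and lock_top below 0.005 m and angle between shackle_grip's own z axis and vertical below 0.12 rad and value of joint hasp below 0.12 rad); the robot touches nothing.
It fails at once if the lock is forced: the shackle is pressed on the firm stop below the click with more than 25 N (contact force between shackle and lockwork_c0 above 25 N).
It fails at once if the pen, the tape or a jar is moved by more than 30 mm (distance of any of marker_pen, tape, jar_a, jar_b, jar_c from where it was at the start of the episode above 0.03 m).
It also fails if it takes over 72 s, if anything falls off the work surface, if the arm or the gripper's body presses on something with over 40 N, if the wrist force passes 120 N, or if a joint passes its speed limit or range.

## Robot

A 6-joint arm with a two-finger parallel gripper is mounted at the origin on a cart in front of the work surface, level with it; the furniture and walls round the work are solid. World frame = base frame: x ahead of the robot, y to its left, z up, the work surface at z = 0. Lengths are in m, angles in degrees, forces in N, time in s.
With the tool pointing down it reaches from about 0.35 to 0.875 m from the base axis. Payload 4.2 kg.
Tool frame: the origin (TCP) lies between the finger pads; the fingertips stand 19 mm ahead of it and the grasp point (between the pads) is the TCP; z points along the fingers, y is the line along which they close (so a half turn about z gives the same grasp; the last joint's range is limited). The gripper opens to 87 mm and grips with 3 to 60 N. Pads are 19 mm wide; open, the fingers measure 117 mm over their backs; the gripper's body (75 mm by 190 mm) begins 51 mm behind the grasp point.
Start: joints at [80.478, 22.042, 0.453, 0, -68.411, -14.817], TCP at [0.258, 0.569, 0.242] pointing down, gripper open.
Joint ranges: [-179.83, 179.83], [-69.29, 118.12], [-61.27, 80.66], [-181.25, 117.63], [-171.15, -9.14], [-177.46, 177.46]. Speed limits (degrees/s): [159.86, 159.86, 180, 180, 180, 180].

## Interface

Orientations are given as a 3x3 rotation matrix whose columns are the frame's x, y, z axes.
In Python, from station import r gives the robot as it stands.
- The arm moves only by the tool drive_tool, never from a script. Its argument "steps" is one flat list of numbers, 7 for each row, row after row: the turn, a rotation vector about the tool's x, y, z in rad, then the shift along the tool's x, y, z in m, then the opening, from 0 (shut) to 1 (fully open). A call has 1 to 10 rows; each row shifts and turns the commanded pose from where the row before left it, along the tool's axes as they then stand; what a row does not reach is not made up. A row lasts 1/12 s, in which the tool goes at most 41.7 mm and 7.16 degrees, less where a joint would pass 70% of its speed; a pose out of reach is approached as far as the arm can. A call is refused whole if a number of a shift passes 0.0417 or a number of a turn 0.125, either way. A call with a gripper value outside its range is refused whole. The fingers move at their own pace and stop on an object; the grip force is fixed at half the most. Time passes only in rows, so rows that do not move let the fingers close. It gives the time, the measured TCP pose, the force, the opening and the grip force at its end, in the units of the state.
- r.sense(): the state, without advancing time (a new reading comes with each control period).
- r.capture(name): name is "scene" or "top"; returns the picture (420x560x3 uint8, blue, green, red); there is no depth.
- r.camera_params(name): a dict with "camera_matrix" (3x3 intrinsics, pixels), "extrinsics" (4x4, takes a point from world to camera coordinates). Camera axes: x right, y down, z forward; pixel columns grow to the right and rows downward; lengths in m; the calibration is good to about 2 mm. A picture is of the moment at which its call begins. camera_params takes no time and is no camera call.
- r.finish_job(): hands the job in; it is judged then, once.
The state is a dict: "time_s": time; "joints": joint angles; "joint_velocities": joint speeds; "effort": joint torques, N m; "tcp_pos": TCP position; "ee_rot": TCP orientation; "wrist_force": force on the tool from outside, world axes, zero at the start; "moment": the same for the moment, N m; "gripper_width": opening from 0.0 (shut) to 1.0 (fully open); "gripper_force": force on a finger pad.
Only numpy, scipy, OpenCV 4.12 (cv2) and the standard library are available. Lean on these libraries where they do the work, as an engineer would, in place of code of your own. Each camera call takes 0.05 s, during which the arm holds its last target. There are 200 camera calls.

## Working session

There is one attempt and no reset: what is moved stays moved. The work goes in short steps, Python scripts to look and compute and a tool call to move; the robot and the scene stay as the last step left them, time stands still between calls to the robot, and variables do not carry over. Pictures are saved under pics/ and viewed, at most 10 in all, crops included, and the job is handed in when it is done.

Besides the shell and the picture viewer there is one more tool, called after "Emit:" in YAML: its name, and indented under it one key for each argument. drive_tool: Moves the arm, as the interface text tells. Its arguments: {"type":"object","properties":{"steps":{"type":"array"}},"required":["steps"]}

```bash
mkdir -p pics
python3 - <<'E'
from station import r
import cv2,numpy as np
s=r.sense(); print(s['tcp_pos'],s['ee_rot'],s['time_s'],s['wrist_force'])
for n in("scene","top"):
    cv2.imwrite(f'pics/{n}1.png',r.capture(n)); p=r.camera_params(n); print(n,p)
E
```

```text
[0.25734028 0.56891645 0.24045651] [[ 9.11028928e-01 -4.12341603e-01 -8.33835666e-04]
 [-4.12342436e-01 -9.11026589e-01 -2.06637016e-03]
 [ 9.24039231e-05  2.22634882e-03 -9.99997517e-01]] 0.0 [ 0.197233    0.6311547  -0.10298706]
scene {'camera_matrix': array([[414.85687659,   0.        , 286.52033257],
       [  0.        , 414.85687659, 204.40611159],
       [  0.        ,   0.        ,   1.        ]]), 'extrinsics': array([[ 0.61537696, -0.78804594,  0.01716952, -0.31518124],
       [-0.53855104, -0.43625475, -0.72086377,  0.33769663],
       [ 0.57556405,  0.43435629, -0.69286408,  1.09966957],
       [ 0.        ,  0.        ,  0.        ,  1.        ]])}
top {'camera_matrix': array([[450.83185777,   0.        , 279.01022225],
       [  0.        , 450.83185777, 209.04114816],
       [  0.        ,   0.        ,   1.        ]]), 'extrinsics': array([[-0.00913654, -0.99972135,  0.02176593, -0.01954023],
       [-0.98299518,  0.00498713, -0.1835636 ,  0.51135842],
       [ 0.1834039 , -0.02307294, -0.98276683,  1.22325409],
       [ 0.        ,  0.        ,  0.        ,  1.        ]])}
```

View pics/scene1.png

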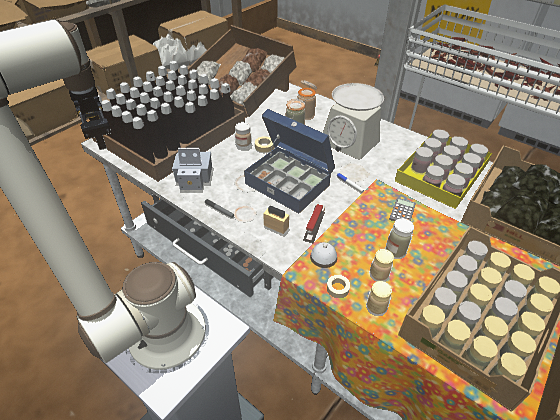

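View pics/top1.png

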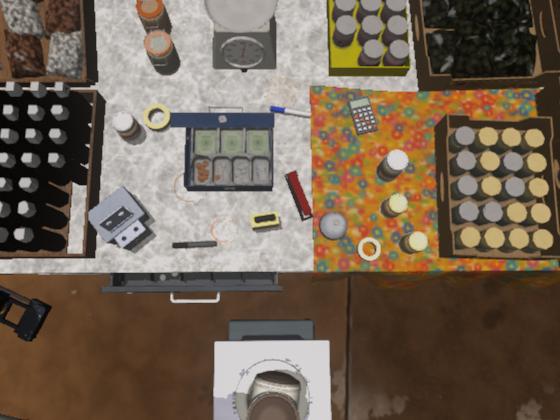

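The small grey box is at top (118,218) with its lock housing at about (130,236). The shackle block is at (265,220) and the pen at (195,244). I'll enlarge both.

Run:
```python
import cv2,numpy as np
t=cv2.imread('pics/top1.png');s=cv2.imread('pics/scene1.png')
R=lambda a,w,h:cv2.resize(a,(w,h),interpolation=cv2.INTER_CUBIC)
a=R(t[180:255,80:155],400,400);b=R(t[200:240,240:290],400,320)
c=R(s[140:195,165:220],400,400);d=R(s[195:240,255:300],400,400)[:200+200]
o=np.zeros((800//1,800,3),np.uint8)
cv2.imwrite('pics/c1.png',np.hstack([a,c]))
cv2.imwrite('pics/c2.png',np.hstack([np.pad(b,((0,80),(0,0),(0,0))),d]))
```

```text
(no output)
```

View pics/c1.png

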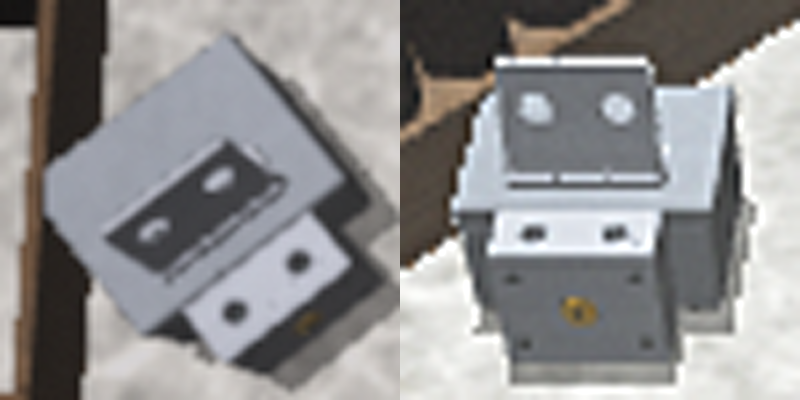

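View pics/c2.png

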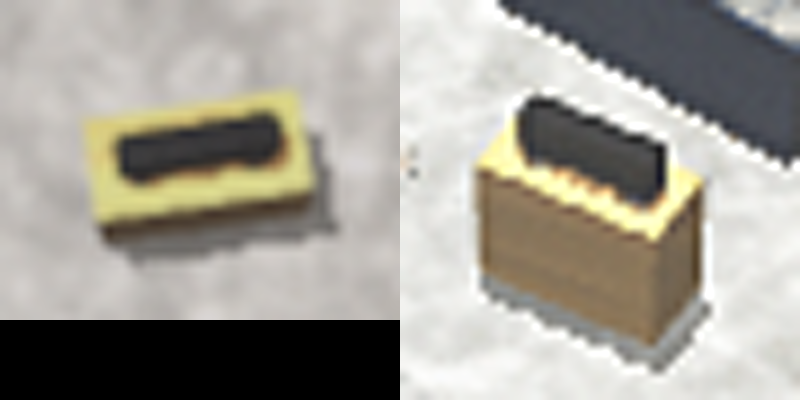

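```bash
cat > h.py <<'E'
import numpy as np
from station import r
P={n:r.camera_params(n) for n in("scene","top")}
def ray(n,uv):
    p=P[n];R=p['extrinsics'][:3,:3];t=p['extrinsics'][:3,3]
    return -R.T@t, R.T@np.linalg.solve(p['camera_matrix'],[*uv,1])
def atz(n,uv,z):
    c,d=ray(n,uv);return (c+d*(z-c[2])/d[2])
def tri(a,b):
    c1,d1=ray('top',a);c2,d2=ray('scene',b);d1/=np.linalg.norm(d1);d2/=np.linalg.norm(d2)
    k=np.linalg.lstsq(np.c_[d1,-d2],c2-c1,rcond=None)[0];p,q=c1+k[0]*d1,c2+k[1]*d2
    return (p+q)/2,np.linalg.norm(p-q)
def crop(o,s,u):return [o[0]+(u[0]+.5)/s-.5,o[1]+(u[1]+.5)/s-.5]
E
python3 - <<'E'
from h import *
np.set_printoptions(precision=4,suppress=True)
A=lambda *u:crop((80,180),400/75,u);B=lambda *u:crop((240,200),8,u)
C=lambda *u:crop((165,140),400/55,u);D=lambda *u:crop((255,195),400/45,u)
def both(name,a,b,z):
    print(name,atz('top',a,z),atz('scene',b,z),*tri(a,b))
    return (atz('top',a,z)+atz('scene',b,z))/2
h1=both('hole1',A(234,312),C(133,232),.07);h2=both('hole2',A(299,262),C(214,232),.07)
m=(h1+h2)/2;d=h2-h1;print('lock',m,np.linalg.norm(d),np.degrees(np.arctan2(d[1],d[0])))
e1=both('edge1',A(107,238),C(97,62),.13);e2=both('edge2',A(222,142),C(252,60),.13)
g1=both('hinge1',A(168,280),C(107,182),.073);g2=both('hinge2',A(284,186),C(265,182),.073)
d=g2-g1;print((g1+g2)/2,np.linalg.norm(d),np.degrees(np.arctan2(d[1],d[0])))
bt=np.array([atz('top',B(*u),.058) for u in[(84,118),(298,90),(315,187),(98,222)]]);print(bt,bt.mean(0))
d=bt[1]-bt[0]+bt[2]-bt[3];print(np.linalg.norm(d)/2,np.degrees(np.arctan2(d[1],d[0])))
print('block sc',[atz('scene',D(*u),.058) for u in[(78,165),(303,180),(256,240)]])
bar=np.array([atz('top',B(*u),.08) for u in[(116,138),(276,113),(284,155),(124,180)]]);print('bar',bar,bar.mean(0))
print('pen',atz('top',(195,244),.017),atz('top',(173,244),.01),atz('top',(217,243),.01))
print('tape etc',atz('top',(157,117),.02),atz('top',(124,123),.09))
E
```

```text
hole1 [0.4289 0.4004 0.07  ] [0.4258 0.4003 0.07  ] [0.4284 0.402  0.0675] 0.0022465454782562033
hole2 [0.4544 0.3688 0.07  ] [0.4506 0.3698 0.07  ] [0.4534 0.3706 0.068 ] 0.003529168408879535
lock [0.44   0.3848 0.07  ] 0.03992618507302837 -50.967402302986
edge1 [0.4581 0.4444 0.13  ] [0.4592 0.4495 0.13  ] [0.4566 0.4436 0.1342] 0.0024717986328557026
edge2 [0.5054 0.3915 0.13  ] [0.5079 0.3927 0.13  ] [0.5053 0.3903 0.1325] 0.0010609378945803272
hinge1 [0.4451 0.4337 0.073 ] [0.4419 0.4364 0.073 ] [0.4436 0.4353 0.0726] 0.004244759846452378
hinge2 [0.4934 0.3775 0.073 ] [0.491  0.3762 0.073 ] [0.4935 0.3786 0.0703] 0.0008874101368351196
[0.4679 0.4059 0.073 ] 0.07590229302749744 -50.07834739663364
[[ 0.4947  0.0578  0.058 ]
 [ 0.5043 -0.0168  0.058 ]
 [ 0.47   -0.0224  0.058 ]
 [ 0.4581  0.0529  0.058 ]] [0.4818 0.0179 0.058 ]
0.0756939960321288 -81.89225998920533
block sc [array([0.455 , 0.0519, 0.058 ]), array([ 0.5005, -0.0166,  0.058 ]), array([ 0.466, -0.022,  0.058])]
bar [[ 0.4839  0.046   0.08  ]
 [ 0.4923 -0.0087  0.08  ]
 [ 0.4777 -0.0114  0.08  ]
 [ 0.4694  0.0432  0.08  ]] [0.4808 0.0173 0.08  ]
pen [0.4173 0.2152 0.017 ] [0.4185 0.2788 0.01  ] [0.4205 0.1539 0.01  ]
tape etc [0.7969 0.3369 0.02  ] [0.7507 0.4099 0.09  ]
```

```bash
python3 - <<'E'
from h import *
np.set_printoptions(precision=3,suppress=True)
print(tri((102,90),(221,94)),'crate rear')
print('crate front',tri((82,256),(163,172)))
for u in[(64,161),(67,185),(62,137),(87,110),(27,237),(47,208),(29,210)]:
  for z in(.15,.2,.25,.3):
    w=atz('top',u,z);c=P['scene'];q=c['extrinsics'][:3]@[*w,1];p=c['camera_matrix']@q;print(u,z,w,p[:2]/p[2])
E
python3 - <<'E'
import cv2,numpy as np
t=cv2.imread('pics/top1.png');s=cv2.imread('pics/scene1.png')
R=lambda a:cv2.resize(a,(400,600),interpolation=cv2.INTER_CUBIC)
cv2.imwrite('pics/c3.png',np.hstack([R(t[80:260,0:120]),R(s[60:210,100:200])]))
E
```

```text
(array([0.747, 0.447, 0.23 ]), np.float64(0.0872431283737774)) crate rear
crate front (array([0.397, 0.513, 0.028]), np.float64(0.035123512079438965))
(64, 161) 0.15 [0.623 0.54  0.15 ] [193.846 115.296]
(64, 161) 0.2 [0.608 0.517 0.2  ] [193.313 107.386]
(64, 161) 0.25 [0.593 0.493 0.25 ] [192.741  98.906]
(64, 161) 0.3 [0.578 0.47  0.3  ] [192.126  89.792]
(67, 185) 0.15 [0.558 0.527 0.15 ] [183.327 123.64 ]
(67, 185) 0.2 [0.546 0.504 0.2  ] [182.891 115.426]
(67, 185) 0.25 [0.534 0.482 0.25 ] [182.423 106.625]
(67, 185) 0.3 [0.521 0.459 0.3  ] [181.921  97.172]
(62, 137) 0.15 [0.688 0.55  0.15 ] [204.475 107.457]
(62, 137) 0.2 [0.67  0.526 0.2  ] [203.848  99.829]
(62, 137) 0.25 [0.653 0.503 0.25 ] [203.176  91.647]
(62, 137) 0.3 [0.635 0.479 0.3  ] [202.453  82.848]
(87, 110) 0.15 [0.764 0.49  0.15 ] [228.978 104.841]
(87, 110) 0.2 [0.743 0.469 0.2  ] [228.113  97.319]
(87, 110) 0.25 [0.722 0.448 0.25 ] [227.186  89.249]
(87, 110) 0.3 [0.7   0.427 0.3  ] [226.188  80.568]
(27, 237) 0.15 [0.423 0.617 0.15 ] [138.416 130.761]
(27, 237) 0.2 [0.417 0.59  0.2  ] [138.458 122.262]
(27, 237) 0.25 [0.411 0.564 0.25 ] [138.503 113.16 ]
(27, 237) 0.3 [0.404 0.537 0.3  ] [138.552 103.39 ]
(47, 208) 0.15 [0.498 0.573 0.15 ] [162.447 126.221]
(47, 208) 0.2 [0.488 0.548 0.2  ] [162.231 117.901]
(47, 208) 0.25 [0.479 0.524 0.25 ] [161.999 108.989]
(47, 208) 0.3 [0.469 0.499 0.3  ] [161.751  99.418]
(29, 210) 0.15 [0.493 0.618 0.15 ] [153.452 122.516]
(29, 210) 0.2 [0.483 0.592 0.2  ] [153.333 114.324]
(29, 210) 0.25 [0.474 0.565 0.25 ] [153.206 105.547]
(29, 210) 0.3 [0.465 0.538 0.3  ] [153.07   96.119]
```

View pics/c3.png

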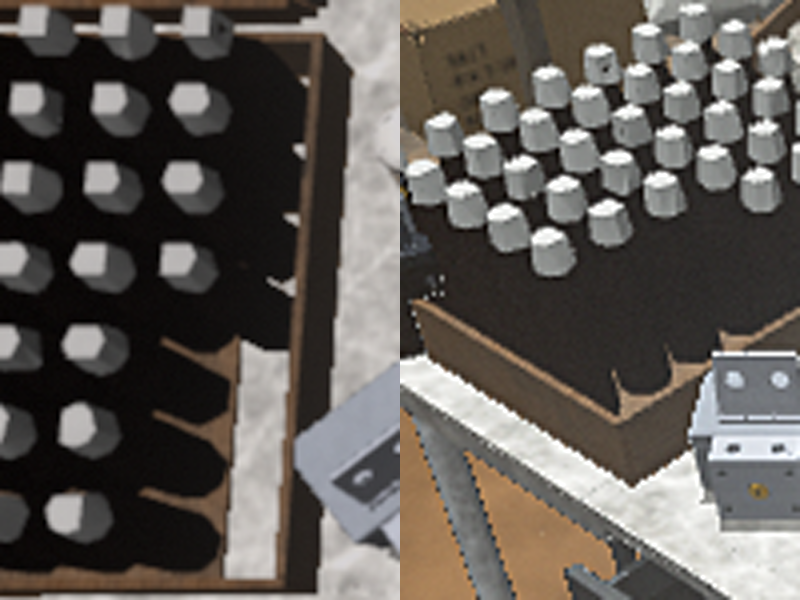

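The front-right bottle caps are at about 0.21 m height and y≈0.59, and there is an empty column beside the box. That leaves room for the hand behind the leaf, so I move there with the fingers shut.

Emit:
drive_tool:
  steps: [0,0,0,0.036,0.003,0,0,0,0,0,0.036,0.003,0,0,0,0,0,0.036,0.003,0,0,0,0,0,0.036,0.003,0,0,0,0,0,0.036,0.003,0,0,0,0,0,0.036,0.003,0,0,0,0,0.115,0,0,0,0,0,0,0.115,0,0,0,0,0,0,0.115,0,0,0,0,0,0,0.115,0,0,0,0]

```text
time_s: 0.93
tcp_pos: [0.4472, 0.4634, 0.2408]
ee_rot: [[0.628, -0.778, -0.001], [-0.778, -0.628, -0.001], [0.0, 0.001, -1.0]]
wrist_force: [-0.0, 0.6, -0.5]
gripper_width: 0.322
gripper_force: 0.0
```

Emit:
drive_tool:
  steps: [0,0,0,0.022,-0.009,0,0,0,0,0,0.022,-0.009,0,0,0,0,0,0.022,-0.009,0,0,0,0,0,0,0,0.025,0,0,0,0,0,0,0.025,0,0,0,0,0,0,0.025,0,0,0,0,0,0,0.025,0,0,0,0,0,0,0.005,0,0,0,0,0,0,0,0]

```text
time_s: 1.68
tcp_pos: [0.5087, 0.4289, 0.1339]
ee_rot: [[0.633, -0.774, -0.004], [-0.774, -0.633, -0.005], [0.001, 0.006, -1.0]]
wrist_force: [0.1, -0.3, 0.1]
gripper_width: 0.005
gripper_force: 0.0
```

Run:
```python
from station import r
import cv2,numpy as np
s=r.sense();print(s['tcp_pos'],s['wrist_force'])
a=r.capture('top')[160:280,60:180];b=r.capture('scene')[80:200,130:250]
R=lambda a:cv2.resize(a,(400,400),interpolation=cv2.INTER_CUBIC)
cv2.imwrite('pics/c4.png',np.hstack([R(a),R(b)]))
```

```text
[0.50873563 0.42888005 0.13389507] [ 0.051327   -0.28445615  0.13253519]
```

View pics/c4.png

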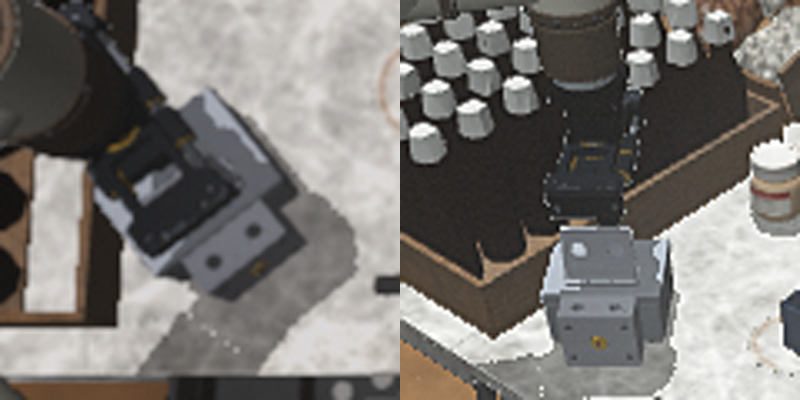

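The shut fingers are behind the leaf (seen through its right hole) and clear of the bottles. Now I fold it forward and down.

Emit:
drive_tool:
  steps: [0,0,0,0,0.015,0,0,0,0,0,0,0.015,0,0,0,0,0,0,0.01,0.001,0,0,0,0,0,0.01,0.003,0,0,0,0,0,0.008,0.004,0,0,0,0,0,0.007,0.006,0,0,0,0,0,0.006,0.008,0,0,0,0,0,0.005,0.01,0,0,0,0,0,0,0.006,0,0,0,0,0,0,0,0]

```text
time_s: 2.62
tcp_pos: [0.4502, 0.3813, 0.0973]
ee_rot: [[0.633, -0.774, -0.002], [-0.774, -0.633, -0.002], [0.0, 0.002, -1.0]]
wrist_force: [0.3, 0.2, -0.0]
gripper_width: 0.003
gripper_force: 0.0
```

Emit:
drive_tool:
  steps: [0,0,0,0,0,0.002,0,0,0,0,0,0,0.001,0,0,0,0,0,0,0,0]

```text
time_s: 2.87
tcp_pos: [0.4512, 0.3822, 0.0956]
ee_rot: [[0.633, -0.774, 0.0], [-0.774, -0.633, 0.0], [-0.0, -0.0, -1.0]]
wrist_force: [-0.1, 0.5, 0.2]
gripper_width: 0.005
gripper_force: 0.0
```

Emit:
drive_tool:
  steps: [0,0,0,0,0,0.001,0,0,0,0,0,0,0.001,0,0,0,0,0,0,0,0]

```text
time_s: 3.12
tcp_pos: [0.4511, 0.3822, 0.0939]
ee_rot: [[0.634, -0.774, 0.001], [-0.774, -0.634, 0.001], [0.0, -0.001, -1.0]]
wrist_force: [-0.2, -0.5, 1.7]
gripper_width: 0.006
gripper_force: 1.0
```

Emit:
drive_tool:
  steps: [0,0,0,0,0,0.001,0,0,0,0,0,0,0,0,0,0,0,0,0,0,0]

```text
time_s: 3.37
tcp_pos: [0.4511, 0.3822, 0.0939]
ee_rot: [[0.634, -0.773, 0.001], [-0.773, -0.634, 0.001], [0.0, -0.001, -1.0]]
wrist_force: [-1.5, -1.2, 6.4]
gripper_width: 0.003
gripper_force: 3.2
```

The leaf is flat: fingertips at 74.9 mm with a firm reaction. Lift and travel to the shackle.

Emit:
drive_tool:
  steps: [0,0,0,0,0,-0.035,0,0,0,0,0,0,-0.035,0,0,0,0,0,0,-0.035,0,0,0,0,0,0,-0.025,0.4,0,0,0,0.0333,0.0232,0,0.6,0,0,0,0.0333,0.0232,0,0.6,0,0,0,0.0333,0.0232,0,0.6,0,0,0,0.0333,0.0232,0,0.6,0,0,0,0.0333,0.0232,0,0.6,0,0,0,0.0333,0.0232,0,0.6]

```text
time_s: 4.2
tcp_pos: [0.4693, 0.1373, 0.2226]
ee_rot: [[0.634, -0.773, 0.0], [-0.773, -0.634, 0.0], [-0.0, -0.0, -1.0]]
wrist_force: [1.0, 0.2, 0.9]
gripper_width: 0.451
gripper_force: 0.0
```

Emit:
drive_tool:
  steps: [0,0,0,0.0333,0.0232,0,0.6,0,0,0,0.0333,0.0232,0,0.6,0,0,0,0.0333,0.0232,0,0.6,0,0,0.108,0,0,0,0.6,0,0,0.108,0,0,0,0.6,0,0,0.108,0,0,0,0.6,0,0,0.108,0,0,0,0.6,0,0,0.108,0,0,0,0.6,0,0,0,0,0,0,0.6]

```text
time_s: 4.95
tcp_pos: [0.4789, 0.0176, 0.2224]
ee_rot: [[0.143, -0.99, -0.0], [-0.99, -0.143, 0.0], [-0.0, 0.0, -1.0]]
wrist_force: [-1.1, 0.7, -0.0]
gripper_width: 0.604
gripper_force: 0.0
```

Run:
```python
from station import r
import cv2,numpy as np
s=r.sense();print(s['tcp_pos'],s['ee_rot'],s['gripper_width'])
a=r.capture('top')[195:260,100:165];b=r.capture('scene')[140:195,165:220]
R=lambda a:cv2.resize(a,(400,400),interpolation=cv2.INTER_CUBIC)
cv2.imwrite('pics/c5.png',np.hstack([R(a),R(b)]))
```

```text
[0.4789116  0.01758772 0.22241044] [[ 1.43302359e-01 -9.89678932e-01 -2.13877282e-04]
 [-9.89678942e-01 -1.43302388e-01  1.28110223e-04]
 [-1.57437114e-04  1.93311345e-04 -9.99999969e-01]] 0.6038608721128182
```

View pics/c5.png

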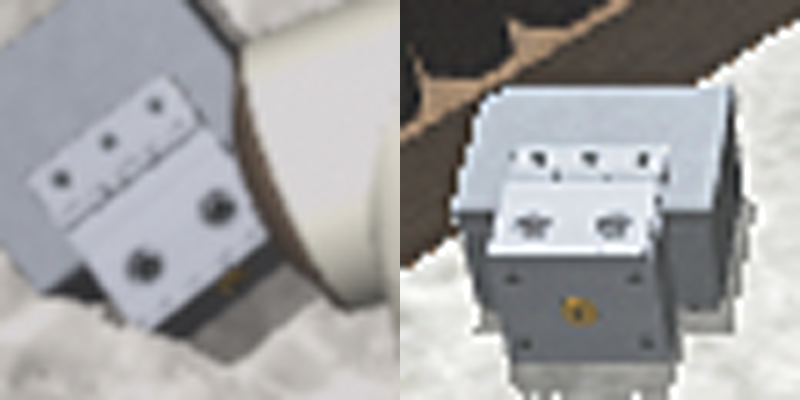

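The leaf lies flat with both holes showing: top crop (145,266) and (217,208), scene crop (132,226) and (213,226). I descend on the shackle while remeasuring.

Emit:
drive_tool:
  steps: [0,0,0,0,0,0.034,0.6,0,0,0,0,0,0.034,0.6,0,0,0,0,0,0.034,0.6,0,0,0,0,0,0.03,0.6,0,0,0,0,0,0.01,0.6,0,0,0,0,0,0,0.6,0,0,0,0,0,0,0.3,0,0,0,0,0,0,0.0,0,0,0,0,0,0,0.0,0,0,0,0,0,0,0.0]

```text
time_s: 5.88
tcp_pos: [0.48, 0.0181, 0.0818]
ee_rot: [[0.146, -0.989, 0.003], [-0.989, -0.146, 0.001], [-0.001, -0.003, -1.0]]
wrist_force: [0.2, -1.1, -0.2]
gripper_width: 0.381
gripper_force: 0.0
```

Run:
```python
from h import *
np.set_printoptions(precision=4,suppress=True)
A=lambda *u:crop((100,195),400/65,u);C=lambda *u:crop((165,140),400/55,u)
for a,b in((A(145,266),C(132,226)),(A(217,208),C(213,226))):
    print(atz('top',a,.075),atz('scene',b,.075),tri(a,b))
s=r.sense();print(s['tcp_pos'],s['wrist_force'],s['gripper_width']*87,s['gripper_force'],s['moment'])
```

```text
[0.4291 0.3997 0.075 ] [0.425  0.3989 0.075 ] (array([0.4286, 0.4018, 0.0713]), np.float64(0.0025858611341589063))
[0.4546 0.3696 0.075 ] [0.4497 0.3686 0.075 ] (array([0.4541, 0.3719, 0.0706]), np.float64(0.003071548131812012))
[0.48   0.0181 0.0818] [ 0.2413 -1.0994 -0.1928] 33.18999911143906 0.0 [ 0.0647 -0.0105  0.0349]
```

Emit:
drive_tool:
  steps: [0,0,0,0,0,0,0.0,0,0,0,0,0,0,0.0,0,0,0,0,0,0,0.0,0,0,0,0,0,0,0.0,0,0,0,0,0,0,0.0,0,0,0,0,0,0,0.0,0,0,0,0,0,0,0.0]

```text
time_s: 6.47
tcp_pos: [0.4798, 0.018, 0.0812]
ee_rot: [[0.146, -0.989, 0.002], [-0.989, -0.146, 0.0], [-0.0, -0.002, -1.0]]
wrist_force: [0.9, 1.3, 5.2]
gripper_width: 0.159
gripper_force: 30.0
```

Emit:
drive_tool:
  steps: [0,0,0,0,0,-0.015,0.0,0,0,0,0,0,-0.035,0.0,0,0,0,0,0,-0.035,0.0,0,0,0,0,0,-0.035,0.0,0,0,0,0,0,-0.02,0.0,0,0,-0.109,0,0,0,0.0,0,0,-0.109,0,0,0,0.0,0,0,-0.109,0,0,0,0.0,0,0,-0.109,0,0,0,0.0,0,0,-0.109,0,0,0,0.0]

```text
time_s: 7.3
tcp_pos: [0.4779, 0.0175, 0.2194]
ee_rot: [[0.641, -0.768, -0.003], [-0.768, -0.641, -0.0], [-0.002, 0.003, -1.0]]
wrist_force: [0.3, -0.1, -1.3]
gripper_width: 0.154
gripper_force: 30.0
```

Emit:
drive_tool:
  steps: [0,0,0,-0.0341,-0.0226,0,0,0,0,0,-0.0341,-0.0226,0,0,0,0,0,-0.0341,-0.0226,0,0,0,0,0,-0.0341,-0.0226,0,0,0,0,0,-0.0341,-0.0226,0,0,0,0,0,-0.0341,-0.0226,0,0,0,0,0,-0.0341,-0.0226,0,0,0,0,0,-0.0341,-0.0226,0,0,0,0,0,-0.0341,-0.0226,0,0,0,0,0,0,0,0,0]

```text
time_s: 8.13
tcp_pos: [0.4391, 0.3897, 0.2185]
ee_rot: [[0.641, -0.767, -0.001], [-0.767, -0.641, 0.0], [-0.001, 0.0, -1.0]]
wrist_force: [1.3, 0.1, -1.6]
gripper_width: 0.159
gripper_force: 30.0
```

Emit:
drive_tool:
  steps: [0,0,0,0,0,0.025,0,0,0,0,0,0,0.025,0,0,0,0,0,0,0.01,0,0,0,0,0,0,0,0,0,0,0,0,0,0,0]

```text
time_s: 8.55
tcp_pos: [0.4403, 0.3834, 0.1601]
ee_rot: [[0.637, -0.771, -0.001], [-0.771, -0.637, -0.002], [0.001, 0.002, -1.0]]
wrist_force: [1.0, 0.7, -0.4]
gripper_width: 0.155
gripper_force: 30.0
```

Run:
```python
from h import *
import cv2
s=r.sense();print(s['tcp_pos'],s['ee_rot'],s['wrist_force'])
a=r.capture('top')[195:260,100:165];b=r.capture('scene')[115:190,160:235]
R=lambda a:cv2.resize(a,(400,400),interpolation=cv2.INTER_CUBIC)
cv2.imwrite('pics/c6.png',np.hstack([R(a),R(b)]))
t=np.array(s['tcp_pos']);y=np.array([s['ee_rot'][0][0],s['ee_rot'][1][0],0])
c=P['scene']
for k in(-.02,.02):
  for z in(-.011-.022,-.074):
    w=t+k*y+[0,0,z];q=c['camera_matrix']@(c['extrinsics'][:3]@[*w,1]);q=q[:2]/q[2];print(k,z,(q-[160,115]+.5)*400/75-.5)
```

```text
[0.44029515 0.38339065 0.16008866] [[ 6.37311624e-01 -7.70605807e-01 -7.64483247e-04]
 [-7.70605572e-01 -6.37309548e-01 -1.89539961e-03]
 [ 9.73393470e-04  1.79707525e-03 -9.99997912e-01]] [ 1.00022637  0.66006856 -0.42373102]
-0.02 -0.033 [113.84033247 234.45309634]
-0.02 -0.074 [123.73443645 284.02416267]
0.02 -0.033 [176.10659712 234.23699809]
0.02 -0.074 [184.78098673 283.7686952 ]
```

View pics/c6.png

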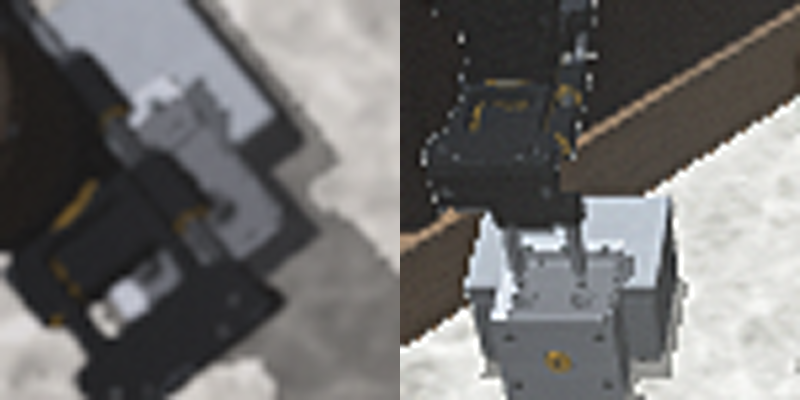

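Legs in the scene crop are at x≈112 and 177 (y≈250), and the holes are at (125,298) and (182,298). Extrapolated, the tips meet the holes to within about 1 mm, so I lower gently and watch the force.

Emit:
drive_tool:
  steps: [0,0,0,0,0,0.005,0,0,0,0,0,0,0.005,0,0,0,0,0,0,0.003,0,0,0,0,0,0,0.002,0,0,0,0,0,0,0,0]

```text
time_s: 9.07
tcp_pos: [0.44, 0.3835, 0.145]
ee_rot: [[0.637, -0.771, -0.001], [-0.771, -0.637, -0.001], [0.0, 0.001, -1.0]]
wrist_force: [0.0, -0.2, -0.4]
gripper_width: 0.159
gripper_force: 30.0
```

Emit:
drive_tool:
  steps: [0,0,0,0,0,0.002,0,0,0,0,0,0,0.002,0,0,0,0,0,0,0,0]

```text
time_s: 9.32
tcp_pos: [0.4401, 0.3837, 0.1411]
ee_rot: [[0.637, -0.771, -0.0], [-0.771, -0.637, -0.0], [0.0, 0.001, -1.0]]
wrist_force: [0.5, -0.4, -1.1]
gripper_width: 0.155
gripper_force: 30.0
```

Emit:
drive_tool:
  steps: [0,0,0,0,0,0.002,0,0,0,0,0,0,0.001,0,0,0,0,0,0,0,0]

```text
time_s: 9.57
tcp_pos: [0.4405, 0.3843, 0.1386]
ee_rot: [[0.637, -0.771, 0.001], [-0.771, -0.637, 0.001], [-0.0, -0.001, -1.0]]
wrist_force: [-0.5, 0.4, -0.9]
gripper_width: 0.159
gripper_force: 30.0
```

Emit:
drive_tool:
  steps: [0,0,0,0,0,0.002,0,0,0,0,0,0,0.002,0,0,0,0,0,0,0.002,0,0,0,0,0,0,0,0]

```text
time_s: 9.9
tcp_pos: [0.4406, 0.3843, 0.1328]
ee_rot: [[0.638, -0.77, 0.001], [-0.77, -0.638, 0.001], [-0.0, -0.001, -1.0]]
wrist_force: [1.0, 0.6, 2.2]
gripper_width: 0.155
gripper_force: 30.0
```

Emit:
drive_tool:
  steps: [0,0,0,0,0,0.002,0,0,0,0,0,0,0,0]

```text
time_s: 10.07
tcp_pos: [0.4406, 0.3843, 0.1309]
ee_rot: [[0.637, -0.77, 0.001], [-0.77, -0.637, 0.001], [-0.0, -0.002, -1.0]]
wrist_force: [0.5, 1.4, 2.1]
gripper_width: 0.156
gripper_force: 30.0
```

Emit:
drive_tool:
  steps: [0,0,0,0,0,0.001,0,0,0,0,0,0,0.001,0,0,0,0,0,0,0.001,0,0,0,0,0,0,0.001,0,0,0,0,0,0,0,0]

```text
time_s: 10.48
tcp_pos: [0.4407, 0.3844, 0.1267]
ee_rot: [[0.637, -0.771, 0.001], [-0.771, -0.637, 0.001], [-0.0, -0.002, -1.0]]
wrist_force: [2.3, 2.5, 2.2]
gripper_width: 0.157
gripper_force: 30.0
```

Emit:
drive_tool:
  steps: [0,0,0,0,0,0.001,0,0,0,0,0,0,0.001,0,0,0,0,0,0,0,0]

```text
time_s: 10.73
tcp_pos: [0.4407, 0.3844, 0.1247]
ee_rot: [[0.637, -0.771, 0.001], [-0.771, -0.637, 0.001], [-0.0, -0.002, -1.0]]
wrist_force: [2.0, 2.5, 3.3]
gripper_width: 0.158
gripper_force: 30.0
```

Emit:
drive_tool:
  steps: [0,0,0,0,0,0.001,0,0,0,0,0,0,0.001,0,0,0,0,0,0,0,0]

```text
time_s: 10.98
tcp_pos: [0.4408, 0.3845, 0.1235]
ee_rot: [[0.638, -0.77, 0.001], [-0.77, -0.638, 0.001], [-0.0, -0.002, -1.0]]
wrist_force: [2.1, 2.2, 6.3]
gripper_width: 0.163
gripper_force: 30.0
```

Emit:
drive_tool:
  steps: [0,0,0,0,-0.0005,0.001,0,0,0,0,0,0,0,0]

```text
time_s: 11.15
tcp_pos: [0.4409, 0.3845, 0.1227]
ee_rot: [[0.638, -0.77, 0.001], [-0.77, -0.638, 0.001], [0.0, -0.001, -1.0]]
wrist_force: [0.3, 1.5, 7.0]
gripper_width: 0.159
gripper_force: 30.0
```

Emit:
drive_tool:
  steps: [0,0,0,0,0,0.001,0,0,0,0,0,0,0,0]

```text
time_s: 11.32
tcp_pos: [0.4409, 0.3845, 0.1218]
ee_rot: [[0.638, -0.77, 0.001], [-0.77, -0.638, 0.001], [0.0, -0.001, -1.0]]
wrist_force: [-0.2, 1.7, 8.5]
gripper_width: 0.158
gripper_force: 30.0
```

Emit:
drive_tool:
  steps: [0,0,0,0,0,0.001,0,0,0,0,0,0,0,0]

```text
time_s: 11.48
tcp_pos: [0.4409, 0.3845, 0.121]
ee_rot: [[0.638, -0.77, 0.001], [-0.77, -0.638, 0.001], [0.0, -0.001, -1.0]]
wrist_force: [-0.0, 1.9, 9.0]
gripper_width: 0.159
gripper_force: 30.0
```

Emit:
drive_tool:
  steps: [0,0,0,0,0,0.001,0,0,0,0,0,0,0,0]

```text
time_s: 11.65
tcp_pos: [0.4408, 0.3845, 0.1194]
ee_rot: [[0.638, -0.77, 0.001], [-0.77, -0.638, 0.001], [-0.0, -0.001, -1.0]]
wrist_force: [1.7, 1.9, 2.1]
gripper_width: 0.156
gripper_force: 30.0
```

Past the peak; the click should be 2–3 mm further.

Emit:
drive_tool:
  steps: [0,0,0,0,0,0.001,0,0,0,0,0,0,0,0]

```text
time_s: 11.82
tcp_pos: [0.4408, 0.3845, 0.1176]
ee_rot: [[0.637, -0.771, 0.001], [-0.771, -0.637, 0.001], [-0.0, -0.001, -1.0]]
wrist_force: [1.3, 2.3, 3.7]
gripper_width: 0.161
gripper_force: 30.0
```

Emit:
drive_tool:
  steps: [0,0,0,0,0,0.001,0,0,0,0,0,0,0,0]

```text
time_s: 11.98
tcp_pos: [0.4408, 0.3845, 0.1165]
ee_rot: [[0.637, -0.771, 0.0], [-0.771, -0.637, 0.001], [-0.0, -0.001, -1.0]]
wrist_force: [2.2, 2.8, 5.0]
gripper_width: 0.157
gripper_force: 30.0
```

Emit:
drive_tool:
  steps: [0,0,0,0,0,0.0007,0,0,0,0,0,0,0,0]

```text
time_s: 12.15
tcp_pos: [0.4408, 0.3845, 0.1164]
ee_rot: [[0.638, -0.77, 0.001], [-0.77, -0.638, 0.001], [-0.0, -0.001, -1.0]]
wrist_force: [1.2, 3.2, 6.9]
gripper_width: 0.16
gripper_force: 30.0
```

Emit:
drive_tool:
  steps: [0,0,0,0,0,0.0007,0,0,0,0,0,0,0,0]

```text
time_s: 12.32
tcp_pos: [0.4409, 0.3846, 0.1163]
ee_rot: [[0.638, -0.77, 0.001], [-0.77, -0.638, 0.001], [0.0, -0.001, -1.0]]
wrist_force: [0.2, 2.8, 10.8]
gripper_width: 0.163
gripper_force: 30.0
```

That is the firm stop at about 11 N. A gentle pull up will test the latch before I release.

Emit:
drive_tool:
  steps: [0,0,0,0,0,-0.002,0,0,0,0,0,0,-0.001,0,0,0,0,0,0,-0.001,0,0,0,0,0,0,-0.001,0,0,0,0,0,0,0,0]

```text
time_s: 12.73
tcp_pos: [0.4407, 0.3844, 0.1188]
ee_rot: [[0.637, -0.771, -0.0], [-0.771, -0.637, 0.0], [-0.001, -0.0, -1.0]]
wrist_force: [3.9, 4.9, -2.3]
gripper_width: 0.155
gripper_force: 30.0
```

Emit:
drive_tool:
  steps: [0,0,0,0,-0.001,0.001,0,0,0,0,0,0,0,0.3,0,0,0,0,0,0,0.5,0,0,0,0,0,0,0.5,0,0,0,0,0,0,0.5,0,0,0,0,0,-0.01,0.5,0,0,0,0,0,-0.03,0.5,0,0,0,0,0,-0.04,0.5,0,0,0,0,0,-0.04,0.5,0,0,0,0,0,0,0.5]

```text
time_s: 13.57
tcp_pos: [0.4445, 0.3874, 0.2494]
ee_rot: [[0.639, -0.769, 0.012], [-0.77, -0.639, 0.012], [-0.001, -0.017, -1.0]]
wrist_force: [-0.0, 0.8, 1.6]
gripper_width: 0.498
gripper_force: 0.0
```

Emit:
drive_tool:
  steps: [0,0,0,0.035,0.02,0,0.5,0,0,0,0.035,0.02,0,0.5,0,0,0,0.035,0.02,0,0.5,0,0,0,0.035,0.02,0,0.5,0,0,0,0.035,0.02,0,0.5,0,0,0,0.035,0.02,0,0.5,0,0,0,0,0,0,0.5]

```text
time_s: 14.15
tcp_pos: [0.4822, 0.1409, 0.2397]
ee_rot: [[0.633, -0.775, -0.001], [-0.775, -0.633, -0.001], [0.0, 0.002, -1.0]]
wrist_force: [-0.6, 0.6, -0.5]
gripper_width: 0.5
gripper_force: 0.0
```

Run:
```python
from h import *
import cv2
s=r.sense();print(s['tcp_pos'],s['wrist_force'])
a=r.capture('top')[195:260,100:165];b=r.capture('scene')[140:195,165:220]
R=lambda a:cv2.resize(a,(400,400),interpolation=cv2.INTER_CUBIC)
cv2.imwrite('pics/c7.png',np.hstack([R(a),R(b)]))
```

```text
[0.48216391 0.14093097 0.23974588] [-0.62631103  0.63976028 -0.45694821]
```

View pics/c7.png

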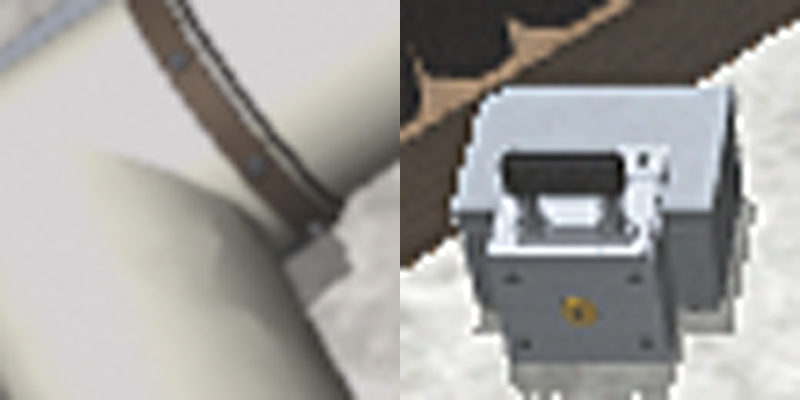

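The scene crop shows the bar level and upright over the shut leaf, spanning (500–622, 150–192), and standing by itself with the arm away. I hand it in.

```bash
python3 -c "
from station import r
print(r.finish_job())"
```

```text
the job is handed in; nothing more can be done
None
```

The takings box is locked and handed in (no verdict was returned): the hasp leaf is flat, the shackle reached its firm stop at about 11 N, resisted a gentle pull up, and stood upright by itself with the arm clear.

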